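Hold the right planing stop in the raised bench's slot for clamping

ROBOT

A 6-joint arm with a two-finger parallel gripper is mounted at the origin on the work surface. World frame = base frame: x ahead of the robot, y to its left, z up, the work surface at z = 0. Lengths are in mm, angles in rad, forces in N, time in s.
With the tool pointing down it reaches from about 350 to 875 mm from the base axis. Payload 4.2 kg.
Tool frame: the origin (TCP) lies midway between the tips of the shut fingers; the grasp point (between the pads) lies 19 mm behind it; z points along the fingers, y is the line along which they close (so a half turn about z gives the same grasp; the last joint's range is limited). The gripper opens to 85 mm and grips with 20 to 120 N. Pads are 22 mm wide; open, the fingers measure 114 mm over their backs; the gripper's body (76 mm by 85 mm) begins 54 mm behind the grasp point. The pads swing forward as they close: fully open they stand 13 mm farther back than shut.
Start: joints at [1.502, 0.385, 0.008, 0, -1.194, -0.259], TCP at [201.193, 591.71, 231.312] pointing down, gripper open.
Joint ranges: [-3.14, 3.14], [-1.21, 2.06], [-1.07, 1.41], [-3.16, 2.05], [-2.99, -0.16], [-3.1, 3.1]. Speed limits (rad/s): [2.79, 2.79, 3.14, 3.14, 3.14, 3.14].

INTERFACE

Orientations are given as a unit quaternion [x, y, z, w].
In Python, from bench import arm gives the robot as it stands. The module is installed in compiled form; this text tells all that it offers.
- The arm moves only by the shell command python3 -m handwheel 'ROWS' [OPENING]. ROWS is JSON, a list of rows, each an object of numbers: "x", "y", "z": the shift along the world's x, y, z each as a share of 20 cm, from -1 to 1; "ax", "ay", "az": the turn, a rotation vector about the world's x, y, z each as a share of 90 degrees, from -1 to 1. In form: [{"x": .., "y": .., "z": .., "ax": .., "ay": .., "az": ..}, ...]. A call has exactly 8 rows; each row shifts and turns the commanded pose from where the row before left it; what a row does not reach is not made up. A row lasts 1/10 s, in which the tool goes at most 50 mm and 8.59 degrees, less where a joint would pass 70% of its speed; a pose out of reach is approached as far as the arm can. A call with a number of a shift or a turn outside -1 to 1 is refused whole. A call with a gripper value outside its range is refused whole. OPENING is the opening, from -1 (shut) to 1 (fully open), set as the call begins (- or left out, the last holds). The fingers move at their own pace and stop on an object; the grip force is fixed at half the most. Time passes only in rows, so rows that do not move let the fingers close, or fill a call up. It gives the time, the measured TCP pose, the force, the opening and the grip force at its end, in the units of the state.
- arm.read_state(): the state, without advancing time (a new reading comes with each control period).
- arm.get_image(name): name is "scene" or "top" or "wrist"; returns the picture (384x512x3 uint8, red, green, blue); there is no depth.
- arm.camera_params(name): a dict with "K" (3x3 intrinsics, pixels), "position" and "orientation" of the camera in the world. Camera axes: x right, y down, z forward; pixel columns grow to the right and rows downward; lengths in mm; the calibration is good to about 2 mm. A picture is of the moment at which its call begins: read the wrist's pose just before it. camera_params takes no time and is no camera call; for the wrist camera it gives the pose at the moment of the call.
- arm.job_done(): hands the job in; it is judged then, once.
The state is a dict: "clock": time; "joints": joint angles; "joint_vel": joint speeds; "joint_efforts": joint torques, N m; "position": TCP position; "ee_rot": TCP orientation; "contact_force": force on the tool from outside, world axes, zero at the start; "wrist_torque": the same for the moment, N m; "gripper_width": finger opening in mm; "grasp_force": force on a finger pad.
Only numpy, scipy, OpenCV 4.12 (cv2) and the standard library are available. Lean on these libraries where they do the work, as an engineer would, in place of code of your own. Each camera call takes 0.05 s, during which the arm holds its last target. There are 200 camera calls.

TASK

Get the planing stop ready for me to clamp: of the three wooden stops standing in the tray, pick the one that fits the rectangular slot in the top of the small raised bench closely, neither too thick to go in nor so thin that it rattles. Lower it upright into the slot from above until its top stands about 50 mm above the raised bench's top, and finish while still gripping it there, steady, because it would drop through if let go before I have done up the clamp screw. Leave the other stops in their tray and the tools and wood where they lie.

Things in the scene. Friction and masses are not known exactly. Their poses are not given: they have to be found in the camera images.
- slot (a point): Middle of the slot's mouth, level with the raised bench's top, 125 mm above the work surface. The slot, the only rectangular hole there, is 40 mm along this frame's x and 28 mm along its y, with upright walls, through the 45 mm top into 80 mm of open space. Nothing stands on the top within 75 mm of this point; round dog holes are 20 mm wide. Its place and turn (to 0.25 rad) vary.
- raised_bench: Small fixed bench of brown wood on the big one: top 240 mm (x) by 400 mm (y), 45 mm thick, 125 mm high, on a cross leg at each end; end vice on its -y end, black star knob of the stop's clamp screw on its +x edge. Origin: on the work surface under the centre of the top; x and y along its edges. The slot's middle is at x 0, y +100 mm.
- tray: Fixed open plywood tray 70 mm (x) by 220 mm (y), 50 mm high, floor 6 mm thick; three cells in a row along y, 70 mm apart, hold one stop each. The stops stand loose on its floor, so their tops are 156 mm above the work surface, with their widths roughly along the tray's y. Origin: centre of its underside. Its place and turn vary.
- stop_mid: Plain beech planing stop, a rectangular bar 38 x 26 mm in section, 150 mm tall, upright in one of the tray's three cells (which one varies); its lowest 6 mm taper in by 4 mm on every side. Origin: centre of its underside; z up, x along the 38 mm width, y along the 26 mm thickness. A half turn about z makes no difference. The slot is 2 mm larger than it both ways. About 0.1 kg.
- stop_thin: Plain beech planing stop, a rectangular bar 30 x 18 mm in section, 150 mm tall, upright in one of the tray's three cells (which one varies); its lowest 6 mm taper in by 4 mm on every side. Origin: centre of its underside; z up, x along the 30 mm width, y along the 18 mm thickness. A half turn about z makes no difference. It would rattle in the slot. To be left in the tray.
- stop_thick: Plain beech planing stop, a rectangular bar 46 x 34 mm in section, 150 mm tall, upright in one of the tray's three cells (which one varies); its lowest 6 mm taper in by 4 mm on every side. Origin: centre of its underside; z up, x along the 46 mm width, y along the 34 mm thickness. A half turn about z makes no difference. It is too big for the slot. To be left in the tray.
- block_plane: Small metal block plane, 155 x 48 x 50 mm, lying on the raised bench's top, on the half away from the slot. Origin: centre of its sole. To be left alone.
- chisel: Chisel with a dark blue handle, 250 mm long, lying on the work surface beyond the tray. Origin: at the ferrule, at work surface height; x towards the blade. To be left alone.
- gouge: Narrow gouge with a dark wooden handle, 250 mm long, lying on the left of the work surface. Origin: at the ferrule, at work surface height; x towards the blade. To be left alone.
- mallet: Wooden joiner's mallet lying flat at the back left: head 68 x 125 x 60 mm, handle out to +x by 230 mm. Origin: centre of the head's underside; x along the handle. To be left alone.
- billet: Blank of wood 130 x 45 x 45 mm lying on the work surface, nearer than the tray. Origin: centre of its underside. To be left alone.
- try_square: Try square with a 100 mm dark stock and a 130 mm steel blade lying flat at the back. Origin: centre of the stock's underside. To be left alone.

How it is judged (in metres and radians):
On the way:
1. The stop that fits is lifted out of the tray in the gripper (height (world z) of stop_mid above 0.06 m and contact force between the fingers and stop_mid above 1 N and contact force between stop_mid and tray below 0.1 N), for 0.2 s.
At the end, for the whole second after the job is handed in: The 38 x 26 mm stop is through the slot, upright within 0.07 rad and with its foot within 6 mm of the slot's axis, its top 50 mm (within 8 mm) above the raised bench's top, its foot clear of the work surface, and it is still (under 10 mm/s) in the fingers' grip (over 2 N) (x of stop_mid in the frame of slot between -0.006 and 0.006 m and y of stop_mid in the frame of slot between -0.006 and 0.006 m and z of stop_mid in the frame of slot between -0.108 and -0.092 m and angle between stop_mid's own z axis and vertical below 0.07 rad and contact force between the fingers and stop_mid above 2 N and height (world z) of stop_mid above 0.01 m and linear speed of stop_mid below 0.01 m/s); the arm keeps its last pose, push and grip.
It fails at once if One of the other two stops is moved more than 30 mm (distance of any of stop_thin, stop_thick from where it was at the start of the episode above 0.03 m).
It fails at once if The block plane is moved more than 30 mm (distance of block_plane from where it was at the start of the episode above 0.03 m).
It fails at once if The chisel, gouge, mallet, blank of wood or try square is moved more than 30 mm (distance of any of chisel, gouge, mallet, billet, try_square from where it was at the start of the episode above 0.03 m).
It also fails if it takes over 42 s, if anything falls off the work surface, if the arm or the gripper's body presses on something with over 40 N, if the wrist force passes 120 N, or if a joint passes its speed limit or range.

## Working session

There is one attempt and no reset: what is moved stays moved. The work goes in short steps, Python scripts to look and compute and a shell command to move; the robot and the scene stay as the last step left them, time stands still between calls to the robot, and variables do not carry over. Pictures are saved under pics/ and viewed, at most 10 in all, crops included, and the job is handed in when it is done.

```bash
mkdir -p pics; python3 - <<'E'
from bench import arm
import cv2,numpy as np
np.set_printoptions(suppress=True,precision=3)
s=arm.read_state();print(s)
for n in("top","scene"):
    p=arm.camera_params(n);print(n,p)
    cv2.imwrite(f"pics/{n}0.png",arm.get_image(n)[:,:,::-1])
E
```

```text
{'clock': 0.0, 'joints': array([ 1.502,  0.386,  0.007, -0.001, -1.194, -0.259]), 'joint_vel': array([ 0.   ,  0.   ,  0.   ,  0.   , -0.001, -0.   ]), 'joint_efforts': array([  0.   , -39.229,  18.84 ,   4.186,  -0.005,   0.   ]), 'position': array([201.03 , 591.161, 230.216]), 'ee_rot': array([ 0.987, -0.163, -0.   ,  0.001]), 'contact_force': array([ 0.237, -0.172, -0.13 ]), 'wrist_torque': array([-0.016, -0.008, -0.009]), 'grasp_force': 0.0, 'gripper_width': 85.7357304002976}
top {'K': array([[360.457,   0.   , 256.63 ],
       [  0.   , 360.457, 187.237],
       [  0.   ,   0.   ,   1.   ]]), 'position': array([ 374.718,   87.895, 1237.921]), 'orientation': array([-0.703,  0.709, -0.048,  0.038])}
scene {'K': array([[419.464,   0.   , 256.706],
       [  0.   , 419.464, 189.808],
       [  0.   ,   0.   ,   1.   ]]), 'position': array([1042.296, -439.1  , 1176.58 ]), 'orientation': array([ 0.891,  0.346, -0.112, -0.271])}
```

View pics/top0.png

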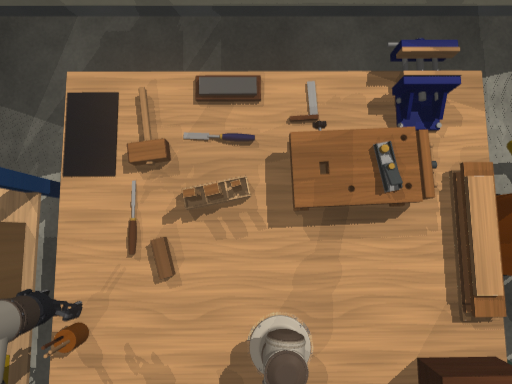

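View pics/scene0.png

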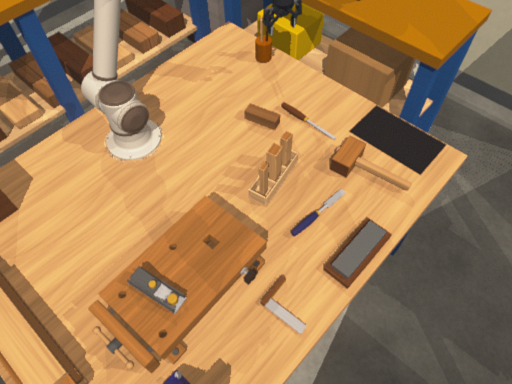

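```bash
cat > h.py <<'E'
from bench import arm
import cv2,numpy as np
from scipy.spatial.transform import Rotation as R
np.set_printoptions(suppress=True,precision=2)
def ray(p,uv,z):
    uv=np.atleast_2d(np.float64(uv)); d=np.c_[uv,np.ones(len(uv))]@np.linalg.inv(p["K"]).T
    d=R.from_quat(p["orientation"]).apply(d); o=np.array(p["position"])
    return o+d*((z-o[2])/d[:,2])[:,None]
def proj(p,X):
    c=R.from_quat(p["orientation"]).inv().apply(np.atleast_2d(X)-p["position"])@p["K"].T
    return c[:,:2]/c[:,2:]
E
python3 - <<'E'
from h import *
p=arm.camera_params("top")
t=cv2.imread("pics/top0.png");s=cv2.imread("pics/scene0.png")
a=cv2.resize(t[170:220,175:260],(765,450)[:2],interpolation=cv2.INTER_CUBIC) # 9x
cv2.imwrite("pics/c1.png",a)
b=cv2.resize(s[125:205,240:310],(525,600),interpolation=cv2.INTER_CUBIC)
cv2.imwrite("pics/c2.png",b)
print("slot",ray(p,(324,168),125), ray(p,[(191,197),(212,192),(237,187)],156))
print("bench corners",ray(p,[(290,132),(293,207),(424,202),(414,127)],125))
E
```

```text
slot [[ 569.53 -140.33  125.  ]] [[478.19 269.73 156.  ]
 [492.86 206.79 156.  ]
 [507.53 131.46 156.  ]]
bench corners [[ 686.04  -35.75  125.  ]
 [ 447.79  -40.33  125.  ]
 [ 460.23 -449.28  125.  ]
 [ 700.54 -432.75  125.  ]]
```

View pics/c1.png

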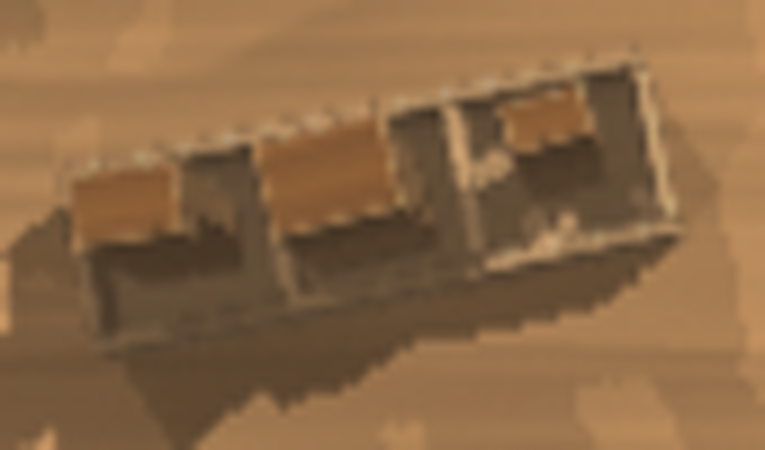

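View pics/c2.png

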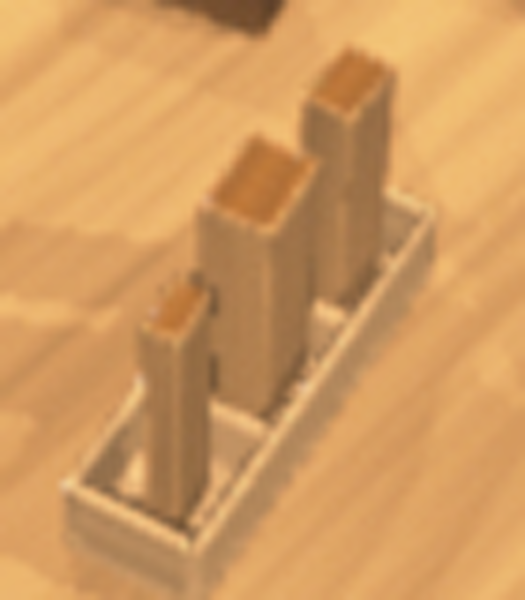

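Top view: the stop tops sit at about (189,193) mid, (211,190) thick and (236,183) thin, and the slot is near (324,168). The scene view confirms that the farthest stop is the mid one. Next I'll measure it.

```bash
python3 - <<'E'
from h import *
p=arm.camera_params("top")
c=lambda l:np.array(l)/9+[175,170]-0.5+1/18
q=ray(p,c([(72,180),(172,165),(182,230),(82,248)]),156)[:,:2]
print("mid",q,q.mean(0),np.linalg.norm(q-np.roll(q,-1,0),axis=1))
q=ray(p,c([(70,170),(635,60),(682,232),(100,350)]),50)[:,:2]
print("tray",q,q.mean(0),np.linalg.norm(q-np.roll(q,-1,0),axis=1)); d=q[0]+q[3]-q[1]-q[2];print("tray y dir deg",np.degrees(np.arctan2(*d[::-1])))
ps=arm.camera_params("scene")
c2=lambda l:np.array(l)/7.5+[240,125]-0.43
q=ray(ps,c2([(303,103),(350,47),(395,73),(350,118)]),156)[:,:2];print("scene mid",q,q.mean(0),np.linalg.norm(q-np.roll(q,-1,0),axis=1))
w=arm.camera_params("wrist");st=arm.read_state();T=R.from_quat(st["ee_rot"])
print(w["K"],T.inv().apply(w["position"]-st["position"]),(T.inv()*R.from_quat(w["orientation"])).as_matrix())
E
```

```text
mid [[500.9  295.42]
 [505.73 262.08]
 [483.82 258.47]
 [478.02 291.71]] [492.12 276.92] [33.69 22.21 33.75 23.18]
tray [[516.97 316.54]
 [556.52 108.65]
 [492.44  91.67]
 [450.67 304.53]] [504.15 205.35] [211.62  66.29 216.92  67.38]
tray y dir deg 100.93887698327023
scene mid [[485.9  257.71]
 [480.13 295.45]
 [504.15 297.01]
 [506.24 264.73]] [494.1  278.73] [38.18 24.07 32.35 21.51]
[[335.02   0.   253.91]
 [  0.   335.02 201.99]
 [  0.     0.     1.  ]] [  80.28    1.69 -142.31] [[ 0.   -0.95 -0.31]
 [ 1.    0.   -0.  ]
 [ 0.   -0.31  0.95]]
```

```bash
python3 -m handwheel '[{"x":0.146,"y":-0.156,"z":0.01,"az":-0.068},{"x":0.146,"y":-0.156,"z":0.01,"az":-0.068},{"x":0.146,"y":-0.156,"z":0.01,"az":-0.068},{"x":0.146,"y":-0.156,"z":0.01,"az":-0.068},{"x":0.146,"y":-0.156,"z":0.01,"az":-0.068},{"x":0.146,"y":-0.156,"z":0.01,"az":-0.068},{"x":0.146,"y":-0.156,"z":0.01,"az":-0.068},{"x":0.146,"y":-0.156,"z":0.01,"az":-0.068}]' 1
python3 -m handwheel '[{"x":0.146,"y":-0.156,"az":-0.068},{"x":0.146,"y":-0.156,"az":-0.068},{},{},{},{},{},{}]'
python3 - <<'E'
from h import *
s=arm.read_state();p=arm.camera_params("wrist");im=arm.get_image("wrist")
print(s["clock"],s["position"],R.from_quat(s["ee_rot"]).as_matrix())
import pickle;pickle.dump((p,im),open("w1.pkl","wb"))
cv2.imwrite("pics/w1.png",cv2.resize(im[:,:,::-1],(800,600)))
E
```

```text
0.1 [201.02 591.24 230.32] [[ 0.95 -0.32 -0.  ]
 [-0.32 -0.95 -0.  ]
 [ 0.    0.   -1.  ]]invalid input at $[0]: expected keys x, y, z, ax, ay, az
invalid input at $[0]: expected keys x, y, z, ax, ay, az
```

View pics/w1.png

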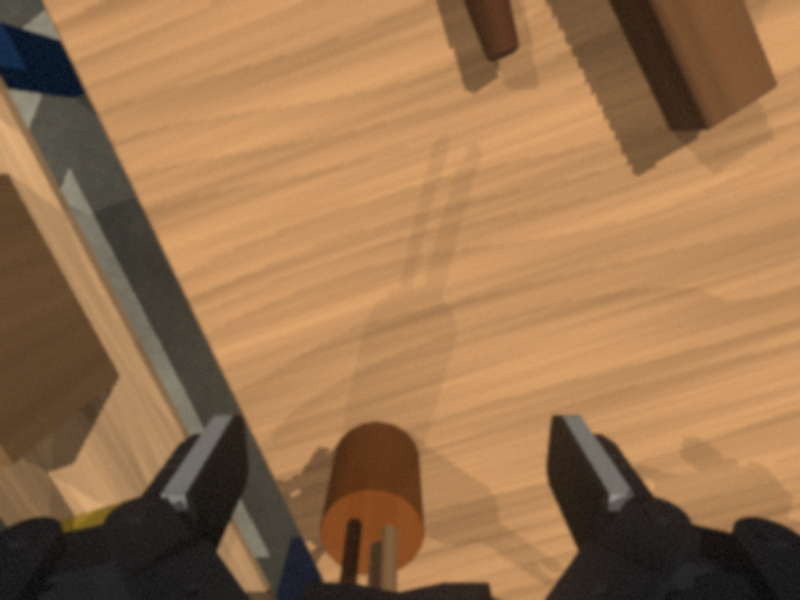

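The move was refused because every row needs all six keys. The pot sits just behind the gripper, so I'll rise a little first.

```bash
python3 -m handwheel '[{"x":0.146,"y":-0.156,"z":0.05,"ax":0,"ay":0,"az":-0.068},{"x":0.146,"y":-0.156,"z":0.01,"ax":0,"ay":0,"az":-0.068},{"x":0.146,"y":-0.156,"z":0,"ax":0,"ay":0,"az":-0.068},{"x":0.146,"y":-0.156,"z":0,"ax":0,"ay":0,"az":-0.068},{"x":0.146,"y":-0.156,"z":0,"ax":0,"ay":0,"az":-0.068},{"x":0.146,"y":-0.156,"z":0,"ax":0,"ay":0,"az":-0.068},{"x":0.146,"y":-0.156,"z":0,"ax":0,"ay":0,"az":-0.068},{"x":0.146,"y":-0.156,"z":0,"ax":0,"ay":0,"az":-0.068}]' 1
python3 -m handwheel '[{"x":0.146,"y":-0.156,"z":0,"ax":0,"ay":0,"az":-0.068},{"x":0.146,"y":-0.156,"z":0,"ax":0,"ay":0,"az":-0.068},{"x":0,"y":0,"z":0,"ax":0,"ay":0,"az":0},{"x":0,"y":0,"z":0,"ax":0,"ay":0,"az":0},{"x":0,"y":0,"z":0,"ax":0,"ay":0,"az":0},{"x":0,"y":0,"z":0,"ax":0,"ay":0,"az":0},{"x":0,"y":0,"z":0,"ax":0,"ay":0,"az":0},{"x":0,"y":0,"z":0,"ax":0,"ay":0,"az":0}]'
python3 - <<'E'
from h import *
s=arm.read_state();p=arm.camera_params("wrist");im=arm.get_image("wrist")
print(s["clock"],s["position"],R.from_quat(s["ee_rot"]).as_matrix())
import pickle;pickle.dump((p,im),open("w2.pkl","wb"))
cv2.imwrite("pics/w2.png",cv2.resize(im[:,:,::-1],(800,600)))
E
```

```text
clock: 0.95
position: [435.6, 340.6, 243.2]
ee_rot: [0.829, -0.559, -0.0, 0.0]
contact_force: [-0.5, 0.1, 0.6]
gripper_width: 85.2
grasp_force: 0.0
clock: 1.75
position: [492.7, 280.4, 243.4]
ee_rot: [0.767, -0.642, -0.0, -0.0]
contact_force: [-0.0, 0.2, -0.3]
gripper_width: 85.3
grasp_force: 0.0
1.75 [492.71 280.42 243.41] [[ 0.18 -0.98  0.  ]
 [-0.98 -0.18  0.  ]
 [-0.   -0.   -1.  ]]
```

View pics/w2.png

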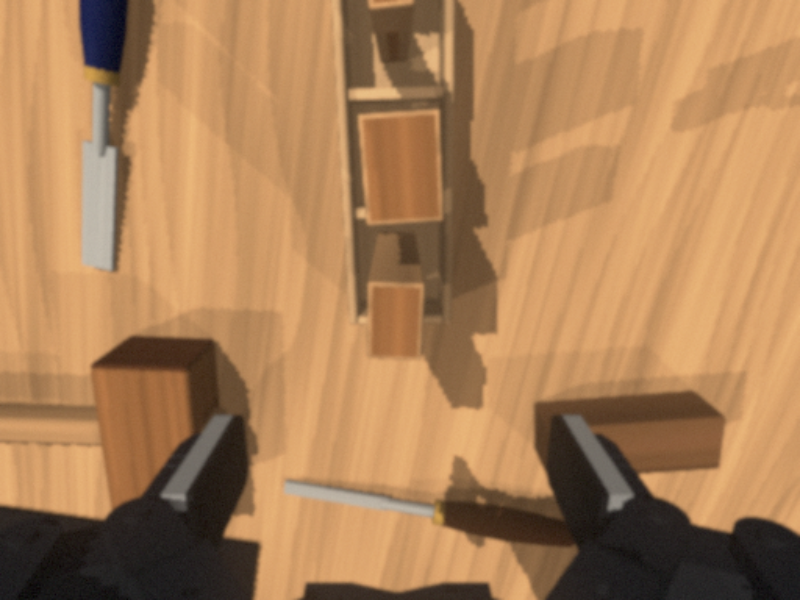

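The near stop's top spans (368..424, 282..357), with the thick one above it. I'll compute the top's corners.

```bash
python3 - <<'E'
from h import *
import pickle
p,im=pickle.load(open("w2.pkl","rb"))
for l in ([(368,282),(424,284),(422,357),(370,357)],[(359,116),(438,110),(442,219),(368,223)]):
    q=ray(p,(np.array(l)+.5)*.64-.5,156)[:,:2]
    e=q[[1,2]].sum(0)-q[[0,3]].sum(0)
    print(q,q.mean(0),np.linalg.norm(q-np.roll(q,-1,0),axis=1),np.degrees(np.arctan2(e[1],e[0])))
    e=q[[3,2]].sum(0)-q[[0,1]].sum(0);print(np.degrees(np.arctan2(e[1],e[0])))
E
```

```text
[[508.46 260.76]
 [483.34 257.22]
 [477.41 292.48]
 [501.7  296.82]] [492.73 276.82] [25.37 35.76 24.67 36.69] -170.93757540105733
100.0906859036221
[[523.26 192.05]
 [491.81 184.1 ]
 [481.23 227.15]
 [512.68 234.53]] [502.24 209.46] [32.44 44.33 32.3  43.78] -166.29580309934167
103.88755397733185
```

```bash
python3 -m handwheel '[{"x":0,"y":-0.009,"z":-0.03,"ax":0,"ay":0,"az":-0.005},{"x":0,"y":-0.009,"z":-0.1,"ax":0,"ay":0,"az":0},{"x":0,"y":0,"z":-0.13,"ax":0,"ay":0,"az":0},{"x":0,"y":0,"z":-0.13,"ax":0,"ay":0,"az":0},{"x":0,"y":0,"z":-0.13,"ax":0,"ay":0,"az":0},{"x":0,"y":0,"z":-0.08,"ax":0,"ay":0,"az":0},{"x":0,"y":0,"z":-0.02,"ax":0,"ay":0,"az":0},{"x":0,"y":0,"z":0,"ax":0,"ay":0,"az":0}]'
python3 -m handwheel '[{"x":0,"y":0,"z":0,"ax":0,"ay":0,"az":0},{"x":0,"y":0,"z":0,"ax":0,"ay":0,"az":0},{"x":0,"y":0,"z":0,"ax":0,"ay":0,"az":0},{"x":0,"y":0,"z":0,"ax":0,"ay":0,"az":0},{"x":0,"y":0,"z":0,"ax":0,"ay":0,"az":0},{"x":0,"y":0,"z":0,"ax":0,"ay":0,"az":0},{"x":0,"y":0,"z":0,"ax":0,"ay":0,"az":0},{"x":0,"y":0,"z":0,"ax":0,"ay":0,"az":0}]' -1
```

```text
clock: 2.6
position: [493.0, 275.9, 118.8]
ee_rot: [0.764, -0.646, 0.0, 0.001]
contact_force: [0.1, -0.4, 0.7]
gripper_width: 85.5
grasp_force: 0.0
clock: 3.4
position: [493.7, 276.5, 120.0]
ee_rot: [0.764, -0.646, 0.0, -0.001]
contact_force: [0.1, 1.0, 4.8]
gripper_width: 25.3
grasp_force: 59.3
```

Gripped: the opening reads 25.3 mm at 59 N, which matches the mid stop. I'll lift it and carry it to a viewpoint beside the slot.

```bash
python3 -m handwheel '[{"x":0,"y":0,"z":0.04,"ax":0,"ay":0,"az":0},{"x":0,"y":0,"z":0.12,"ax":0,"ay":0,"az":0},{"x":0,"y":0,"z":0.17,"ax":0,"ay":0,"az":0},{"x":0,"y":0,"z":0.2,"ax":0,"ay":0,"az":0},{"x":0,"y":0,"z":0.2,"ax":0,"ay":0,"az":0},{"x":0,"y":0,"z":0.17,"ax":0,"ay":0,"az":0},{"x":0,"y":0,"z":0.12,"ax":0,"ay":0,"az":0},{"x":0,"y":0,"z":0.03,"ax":0,"ay":0,"az":0}]'
python3 -m handwheel '[{"x":0.019,"y":-0.08,"z":0,"ax":0,"ay":0,"az":0.06},{"x":0.03,"y":-0.13,"z":0,"ax":0,"ay":0,"az":0.08},{"x":0.03,"y":-0.13,"z":0,"ax":0,"ay":0,"az":0.08},{"x":0.03,"y":-0.13,"z":0,"ax":0,"ay":0,"az":0.08},{"x":0.03,"y":-0.13,"z":0,"ax":0,"ay":0,"az":0.08},{"x":0.03,"y":-0.13,"z":0,"ax":0,"ay":0,"az":0.08},{"x":0.03,"y":-0.13,"z":0,"ax":0,"ay":0,"az":0.08},{"x":0.03,"y":-0.13,"z":0,"ax":0,"ay":0,"az":0.08}]'
python3 -m handwheel '[{"x":0.03,"y":-0.13,"z":0,"ax":0,"ay":0,"az":0.08},{"x":0.03,"y":-0.13,"z":0,"ax":0,"ay":0,"az":0.08},{"x":0.03,"y":-0.13,"z":0,"ax":0,"ay":0,"az":0.08},{"x":0.03,"y":-0.13,"z":0,"ax":0,"ay":0,"az":0.05},{"x":0.03,"y":-0.08,"z":0,"ax":0,"ay":0,"az":0.0},{"x":0,"y":0,"z":0,"ax":0,"ay":0,"az":0},{"x":0,"y":0,"z":0,"ax":0,"ay":0,"az":0},{"x":0,"y":0,"z":0,"ax":0,"ay":0,"az":0}]'
python3 - <<'E'
from h import *
s=arm.read_state();p=arm.camera_params("wrist");im=arm.get_image("wrist")
print(s["clock"],s["position"],s["joints"])
import pickle;pickle.dump((p,im,s),open("w3.pkl","wb"))
cv2.imwrite("pics/w3.png",cv2.resize(im[:,:,::-1],(800,600)))
E
```

```text
clock: 4.2
position: [493.6, 276.4, 332.1]
ee_rot: [0.764, -0.646, 0.0, -0.002]
contact_force: [-0.1, -0.0, -0.5]
gripper_width: 25.5
grasp_force: 58.8
clock: 5.0
position: [538.0, 77.0, 327.0]
ee_rot: [0.978, -0.211, -0.002, 0.001]
contact_force: [0.4, -0.2, -1.4]
gripper_width: 25.0
grasp_force: 58.9
clock: 5.8
position: [568.5, -41.2, 328.4]
ee_rot: [1.0, 0.013, -0.001, -0.0]
contact_force: [0.4, 0.8, -1.5]
gripper_width: 25.6
grasp_force: 58.8
5.8 [568.48 -41.25 328.37] [ 0.21  0.24  0.04 -0.   -1.37  1.39]
```

View pics/w3.png

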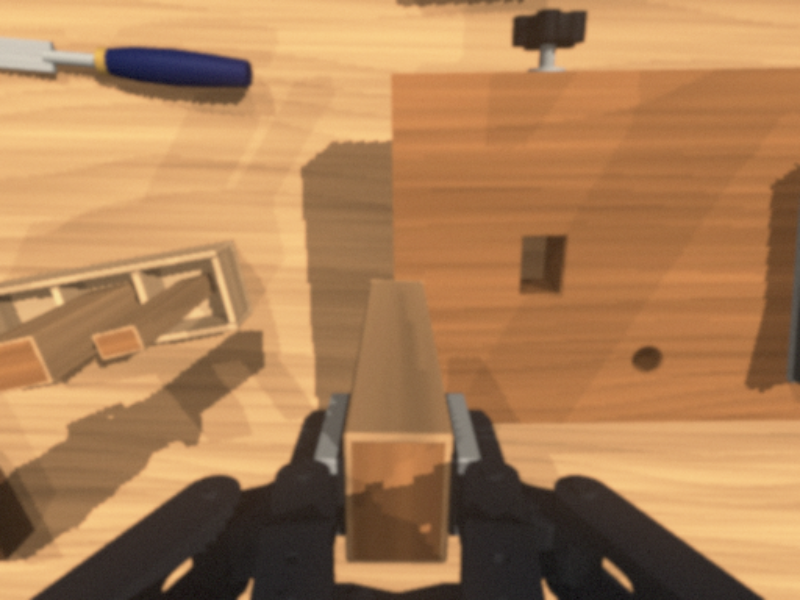

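The slot's corners are near (522,236), (567,237), (563,294) and (520,292). The held stop's top is at (346..449, 434..562) and its foot edge is at (371..426, 282).

```bash
python3 - <<'E'
from h import *
import pickle
p,im,s=pickle.load(open("w3.pkl","rb"))
k=lambda l:(np.array(l,float)+.5)*.64-.5
ang=lambda v:np.degrees(np.arctan2(v[1],v[0]))
g=cv2.cvtColor(im,cv2.COLOR_RGB2GRAY)
sub=lambda l:cv2.cornerSubPix(g,np.float32(k(l))[:,None],(3,3),(-1,-1),(3,30,.01))[:,0]
c=sub([(522,236),(567,237),(563,294),(520,292)]);print(c/.64)
for cc in (k([(522,236),(567,237),(563,294),(520,292)]),c):
    q=ray(p,cc,125)[:,:2]
    print("slot",q.mean(0),np.linalg.norm(q-np.roll(q,-1,0),axis=1),"ydir",ang(q[0]+q[3]-q[1]-q[2]),"xdir",ang(q[0]+q[1]-q[2]-q[3]))
e=ray(p,k([(391,75),(800,68),(394,270),(500,422),(800,420)]),125)[:,:2];print("edges",e,ang(e[0]-e[1]),ang(e[0]-e[2]),ang(e[3]-e[4]))
z=s["position"][2]
q=ray(p,k([(346,434),(449,433),(447,562),(347,562)]),z+36)[:,:2];print("stop top",q,q.mean(0),ang(q[0]+q[3]-q[1]-q[2]))
f=ray(p,k([(371,282),(426,282)]),z-108)[:,:2];print("foot +x edge",f,f.mean(0),"tcp",s["position"],R.from_quat(s["ee_rot"]).as_matrix())
pt=arm.camera_params("top");t=cv2.imread("pics/top0.png",0)
ys,xs=np.nonzero(t[155:180,312:336]<75);print("top slot",ray(pt,(xs.mean()+312,ys.mean()+155),125),len(xs))
E
```

```text
Traceback (most recent call last):
cv2.error: OpenCV(4.12.0) :-1: error: (-5:Bad argument) in function 'cornerSubPix'
> Overload resolution failed:
>  - Layout of the output array corners is incompatible with cv::Mat
>  - Expected Ptr<cv::UMat> for argument 'corners'
```

```bash
python3 - <<'E'
from h import *
import pickle
p,im,s=pickle.load(open("w3.pkl","rb"))
k=lambda l:(np.array(l,float)+.5)*.64-.5
ang=lambda v:np.degrees(np.arctan2(v[1],v[0]))
g=cv2.cvtColor(im,cv2.COLOR_RGB2GRAY)
sub=lambda l:cv2.cornerSubPix(g,np.ascontiguousarray(k(l),np.float32).reshape(-1,1,2).copy(),(3,3),(-1,-1),(3,30,.01))[:,0]
c=sub([(522,236),(567,237),(563,294),(520,292)]);print(c/.64)
for cc in (k([(522,236),(567,237),(563,294),(520,292)]),c):
    q=ray(p,cc,125)[:,:2]
    print("slot",q.mean(0),np.linalg.norm(q-np.roll(q,-1,0),axis=1),"ydir",ang(q[0]+q[3]-q[1]-q[2]),"xdir",ang(q[0]+q[1]-q[2]-q[3]))
e=ray(p,k([(391,75),(800,68),(394,270),(500,422),(800,420)]),125)[:,:2];print("edges",e,ang(e[0]-e[1]),ang(e[0]-e[2]),ang(e[3]-e[4]))
z=s["position"][2]
q=ray(p,k([(346,434),(449,433),(447,562),(347,562)]),z+36)[:,:2];print("stop top",q,q.mean(0),ang(q[0]+q[3]-q[1]-q[2]))
f=ray(p,k([(371,282),(426,282)]),z-108)[:,:2];print("foot +x edge",f,f.mean(0),"tcp",s["position"],R.from_quat(s["ee_rot"]).as_matrix())
pt=arm.camera_params("top");t=cv2.imread("pics/top0.png",0)
ys,xs=np.nonzero(t[155:180,312:336]<75);print("top slot",ray(pt,(xs.mean()+312,ys.mean()+155),125),len(xs))
E
```

```text
[[521.55 235.79]
 [565.6  234.3 ]
 [559.32 292.63]
 [519.07 292.8 ]]
slot [ 572.22 -140.96] [29.85 39.25 29.63 38.5 ] ydir 89.52623968856841 xdir 3.595420248859304
slot [ 572.58 -140.  ] [29.07 40.06 27.57 39.22] ydir 92.66211464061347 xdir 2.2668372476191374
edges [[ 686.61  -35.89]
 [ 697.   -281.4 ]
 [ 566.24  -40.7 ]
 [ 452.34 -122.6 ]
 [ 460.06 -345.66]] 92.42292840791985 2.286969643281279 91.98179971772363
stop top [[584.11 -30.61]
 [585.02 -54.38]
 [547.86 -56.03]
 [547.17 -30.72]] [566.04 -42.94] 91.86381199337555
foot +x edge [[582.57 -29.53]
 [583.3  -56.63]] [582.93 -43.08] tcp [568.48 -41.25 328.37] [[ 1.    0.03 -0.  ]
 [ 0.03 -1.    0.  ]
 [-0.   -0.   -1.  ]]
top slot [[ 572.72 -140.37  125.  ]] 116
```

```bash
python3 -m handwheel '[{"x":0.006,"y":-0.09,"z":-0.02,"ax":0,"ay":0,"az":0.008},{"x":0.01,"y":-0.15,"z":-0.05,"ax":0,"ay":0,"az":0},{"x":0.01,"y":-0.15,"z":-0.06,"ax":0,"ay":0,"az":0},{"x":0.006,"y":-0.1,"z":-0.08,"ax":0,"ay":0,"az":0},{"x":0,"y":0,"z":-0.08,"ax":0,"ay":0,"az":0},{"x":0,"y":0,"z":-0.07,"ax":0,"ay":0,"az":0},{"x":0,"y":0,"z":-0.03,"ax":0,"ay":0,"az":0},{"x":0,"y":0,"z":0,"ax":0,"ay":0,"az":0}]'
python3 -m handwheel '[{"x":0,"y":0,"z":0,"ax":0,"ay":0,"az":0},{"x":0,"y":0,"z":0,"ax":0,"ay":0,"az":0},{"x":0,"y":0,"z":0,"ax":0,"ay":0,"az":0},{"x":0,"y":0,"z":0,"ax":0,"ay":0,"az":0},{"x":0,"y":0,"z":0,"ax":0,"ay":0,"az":0},{"x":0,"y":0,"z":0,"ax":0,"ay":0,"az":0},{"x":0,"y":0,"z":0,"ax":0,"ay":0,"az":0},{"x":0,"y":0,"z":0,"ax":0,"ay":0,"az":0}]'
python3 - <<'E'
from h import *
s=arm.read_state();p=arm.camera_params("wrist");im=arm.get_image("wrist")
print(s["clock"],s["position"])
import pickle;pickle.dump((p,im,s),open("w4.pkl","wb"))
w=cv2.resize(im[140:300,156:356,::-1],(800,640))[:600]
t=arm.get_image("scene");cv2.imwrite("pics/s4.png",t[:,:,::-1])
cv2.imwrite("pics/w4.png",w)
E
```

```text
clock: 6.65
position: [575.0, -139.2, 250.5]
ee_rot: [1.0, 0.02, -0.001, -0.0]
contact_force: [-0.9, -0.7, -1.4]
gripper_width: 25.3
grasp_force: 58.9
clock: 7.45
position: [575.4, -139.9, 251.3]
ee_rot: [1.0, 0.019, -0.0, 0.0]
contact_force: [-1.5, 0.2, -1.3]
gripper_width: 25.3
grasp_force: 58.9
7.45 [ 575.38 -139.92  251.29]
```

View pics/w4.png

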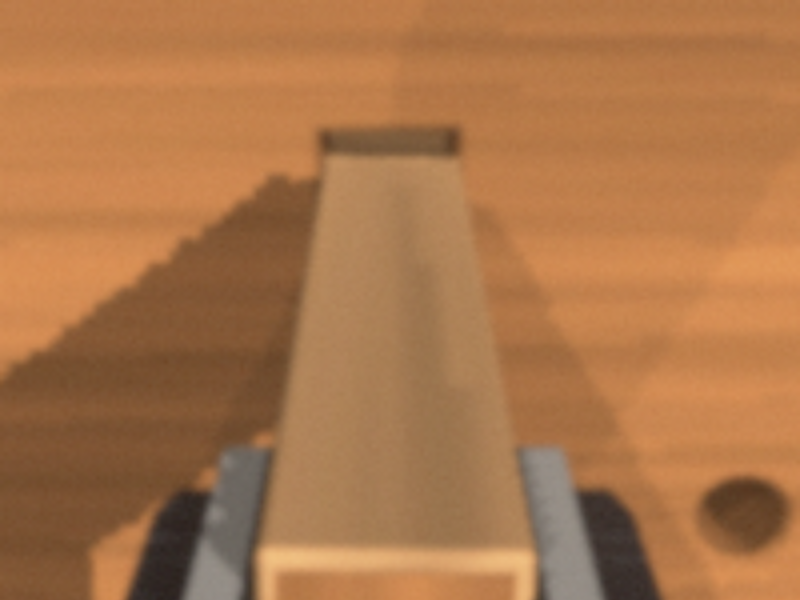

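The slot's far edge runs (320,130)–(460,128) and the stop's foot edge runs (326,155)–(462,154). They are close, so I'll work out the offset between them.

```bash
python3 - <<'E'
from h import *
import pickle
p,im,s=pickle.load(open("w4.pkl","rb"))
k=lambda l:(np.array(l,float)+.5)/4-.5+[156,140]
a=ray(p,k([(320,130),(460,128)]),125);z=s["position"][2]
f=ray(p,k([(326,155),(462,154)]),z-108)
t=ray(p,k([(260,547),(535,547)]),z+36)
print(a,f,t); print("slot c",a.mean(0)[:2]-[20,20*.037],"foot c",f.mean(0)[:2]-[19,19*.037],"top c",t.mean(0)[:2]-[19,.7])
E
```

```text
[[ 591.6  -125.75  125.  ]
 [ 593.13 -154.41  125.  ]] [[ 591.05 -127.87  143.29]
 [ 592.26 -153.98  143.29]] [[ 591.28 -128.82  287.29]
 [ 592.24 -153.59  287.29]]
slot c [ 572.37 -140.82] foot c [ 572.66 -141.63] top c [ 572.76 -141.91]
```

View pics/s4.png

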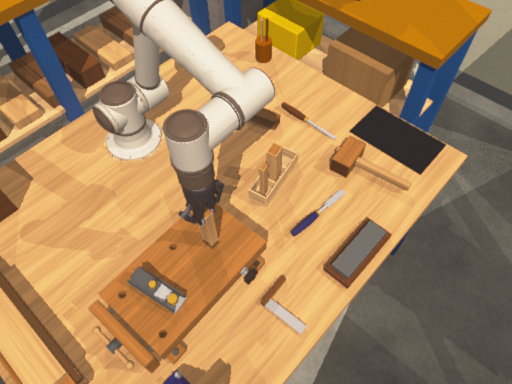

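The stop is 0.8 mm off in y. I'll correct that and feel my way in.

```bash
python3 -m handwheel '[{"x":-0.001,"y":0.004,"z":0,"ax":0,"ay":0,"az":0},{"x":0,"y":0,"z":0,"ax":0,"ay":0,"az":0},{"x":0,"y":0,"z":-0.02,"ax":0,"ay":0,"az":0},{"x":0,"y":0,"z":-0.03,"ax":0,"ay":0,"az":0},{"x":0,"y":0,"z":-0.02,"ax":0,"ay":0,"az":0},{"x":0,"y":0,"z":-0.02,"ax":0,"ay":0,"az":0},{"x":0,"y":0,"z":-0.01,"ax":0,"ay":0,"az":0},{"x":0,"y":0,"z":0,"ax":0,"ay":0,"az":0}]'
```

```text
clock: 8.35
position: [575.0, -139.1, 230.8]
ee_rot: [1.0, 0.019, -0.0, -0.0]
contact_force: [0.3, 1.2, -1.1]
gripper_width: 25.6
grasp_force: 58.9
```

Foot is about 8 mm in with no contact force. Continuing.

```bash
python3 -m handwheel '[{"x":0,"y":0,"z":-0.02,"ax":0,"ay":0,"az":0},{"x":0,"y":0,"z":-0.02,"ax":0,"ay":0,"az":0},{"x":0,"y":0,"z":-0.02,"ax":0,"ay":0,"az":0},{"x":0,"y":0,"z":-0.02,"ax":0,"ay":0,"az":0},{"x":0,"y":0,"z":-0.02,"ax":0,"ay":0,"az":0},{"x":0,"y":0,"z":-0.02,"ax":0,"ay":0,"az":0},{"x":0,"y":0,"z":-0.02,"ax":0,"ay":0,"az":0},{"x":0,"y":0,"z":0,"ax":0,"ay":0,"az":0}]'
```

```text
clock: 9.15
position: [574.8, -139.0, 202.5]
ee_rot: [1.0, 0.019, -0.001, -0.0]
contact_force: [0.5, 0.3, -1.4]
gripper_width: 25.4
grasp_force: 58.9
```

```bash
python3 -m handwheel '[{"x":0,"y":0,"z":-0.02,"ax":0,"ay":0,"az":0},{"x":0,"y":0,"z":-0.02,"ax":0,"ay":0,"az":0},{"x":0,"y":0,"z":-0.03,"ax":0,"ay":0,"az":0},{"x":0,"y":0,"z":-0.03,"ax":0,"ay":0,"az":0},{"x":0,"y":0,"z":-0.03,"ax":0,"ay":0,"az":0},{"x":0,"y":0,"z":-0.03,"ax":0,"ay":0,"az":0},{"x":0,"y":0,"z":-0.02,"ax":0,"ay":0,"az":0},{"x":0,"y":0,"z":0,"ax":0,"ay":0,"az":0}]'
python3 -m handwheel '[{"x":0,"y":0,"z":-0.03,"ax":0,"ay":0,"az":0},{"x":0,"y":0,"z":-0.03,"ax":0,"ay":0,"az":0},{"x":0,"y":0,"z":-0.03,"ax":0,"ay":0,"az":0},{"x":0,"y":0,"z":-0.03,"ax":0,"ay":0,"az":0},{"x":0,"y":0,"z":-0.018,"ax":0,"ay":0,"az":0},{"x":0,"y":0,"z":0,"ax":0,"ay":0,"az":0},{"x":0,"y":0,"z":0,"ax":0,"ay":0,"az":0},{"x":0,"y":0,"z":0,"ax":0,"ay":0,"az":0}]'
python3 - <<'E'
from h import *
s=arm.read_state();print(s["position"],s["contact_force"],s["wrist_torque"],s["joint_vel"])
a=arm.get_image("wrist")[140:300,156:356,::-1];b=arm.get_image("scene")[150:310,120:320,::-1]
cv2.imwrite("pics/f.png",cv2.resize(np.hstack([a,b]),(800,320)))
E
```

```text
clock: 9.95
position: [574.8, -139.1, 166.5]
ee_rot: [1.0, 0.019, -0.001, -0.0]
contact_force: [-0.0, -0.1, -1.1]
gripper_width: 25.5
grasp_force: 58.9
clock: 10.75
position: [575.5, -139.1, 140.0]
ee_rot: [1.0, 0.019, 0.0, 0.0]
contact_force: [0.4, -0.8, -1.1]
gripper_width: 25.7
grasp_force: 59.0
[ 575.46 -139.11  140.04] [ 0.38 -0.79 -1.11] [-0.04  0.06 -0.05] [ 0. -0. -0. -0. -0.  0.]
```

View pics/f.png

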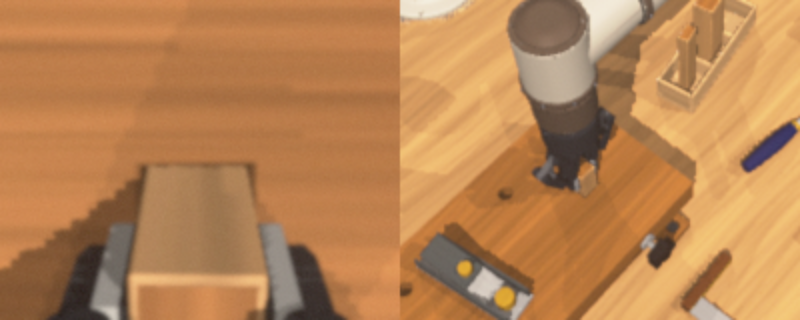

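The stop is in the slot with its other stops and tools in place, still gripped, and no load on the wrist. Handing in.

```bash
python3 -c "
from bench import arm
print(arm.job_done())"
```

```text
the job is handed in; nothing more can be done
None
```

The 38 x 26 mm stop is upright in the slot, gripped at about 59 N, with its top about 51 mm above the raised bench by my estimate; the job is handed in, but no verdict came back.

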